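Isolate the bottle labeller and hold its sprung pressure arm back

TASK

Make the bottle labelling jig safe and hold it open for a colleague: first turn the red isolator handle clockwise from its green on mark until it clicks fully home at the white off mark, and only then push the orange post of the sprung yellow pressure arm back, away from the bottle, past its ratchet click until it stands over the blue band. It does not latch, so finish while still holding it there with the gripper. Leave the bottle, and everything else loose on the table, standing and lying where it is.

Things in the scene. Friction and masses are not known exactly. Their poses are not given: they have to be found in the camera images.
- labeller: labelling jig, fixed: aluminium deck 250 (x) by 220 mm (y), 12 mm thick. Origin on the table, z up. From it in mm: deck middle x 10, y -5; arm pivot 0, -85; bottle -45, 0; paper label spool (62 across, top at 82) -78, -78; arm post at rest 0, +80. The arm is pushed towards the jig's +x, away from the bottle. A blue arc on the deck, 165 mm from the pivot, shows where to hold the post
- pivot_top (a point): point on the arm's vertical pivot axis, 63 mm above the table
- press_arm (a joint): yellow arm's angle, rad: 0 at rest (arm along the jig's +y), growing clockwise from above, stop at 0.72. A spring drives it back to 0: about 4 N at the post at rest, 9 N at the stop. A sprung brass pawl rides over a tooth: about 11 N in all at 0.27, easing to 3 N or so at 0.43 (the click), 8 N again from 0.5; it does not latch and the arm springs back if released. The blue band spans 0.52 to 0.72
- post_top (a point): centre of the top of the orange upright post at the arm's end: 22 mm diameter, 165 mm from the pivot, standing from 63 to 124 mm above the table. The yellow arm under it is 18 mm wide, its top at 63 mm. A black roller, 24 mm across, top at 105 mm, stands on the arm 85 mm from the pivot. Push the post from its bottle side, or grip it from above
- isolator: power isolator, fixed: grey box 110 x 110 mm, 55 mm high, with a yellow top plate bearing a green dot (on) at the box's +x side and a white dot (off) 60 degrees clockwise from it seen from above, and the red handle on a vertical axis at its middle. Origin at the centre of its underside
- iso_handle (a joint): red handle's angle, rad: 0 = on (pointer at the green dot), 1.047 = off (pointer at the white dot), growing clockwise from above, with a stop at each end. A sprung detent resists at about 0.19 and 0.86 and snaps the handle home beyond them; turning takes under 0.2 N m
- handle_grip (a point): point on the red handle's vertical axis, 92 mm above the table: the handle is an upright blade 62 mm long (this point's x, white pointer line on top at the +x end), 16 mm thick (y), from 65 to 109 mm above the table, over a black disc whose top is at 65 mm. x turns with the handle
- nest_bottle: small amber glass bottle, 60 mm across, 125 mm tall, standing between three short pins on the labelling jig, beside the rubber roller; origin at the centre of its foot
- next_bottle: another such amber bottle, 60 mm across, 125 mm tall, standing on the table beyond the jig; origin at the centre of its foot
- oil_bottle: green glass bottle, 52 mm across, 110 mm tall, on the table; origin at the centre of its foot
- label_roll: white paper-coloured ring-shaped label roll, 72 mm across, 40 mm tall, lying flat on the table; origin at the centre of its underside
- cork: cork stopper, 28 mm across, 30 mm tall, standing on the jig's deck, near its (-x, +y) corner; origin at the centre of its foot
- screwdriver: screwdriver lying on the table to the robot's left, clear of the work
- wrench: wrench lying on the table to the robot's right, clear of the work

How it is judged (in metres and radians):
On the way, in this order (a step that is already met when the one before it is completed fails the run):
1. the isolator handle is home at off (value of joint iso_handle above 0.93 rad), for 0.2 s.
2. with the power off, the gripper pushes the pressure arm past its click, to the blue band (value of joint press_arm above 0.48 rad and contact force between any of the fingers, the arm and press_arm above 1.5 N and value of joint iso_handle above 0.93 rad), for 0.3 s.
At the end, for the whole second after the job is handed in: the isolator handle is at off (0.93 rad or more), the robot bears on the pressure arm with more than 1.5 N and holds it beyond its click (0.48 rad or more), and every loose thing is within 20 mm of where it was (all of step 2 and distance of each of nest_bottle, next_bottle, oil_bottle, label_roll, cork, screwdriver, wrench from where it was at the start of the episode below 0.02 m); the arm keeps its last pose, push and grip.
It fails at once if the pressure arm is pushed while the isolator is not off (value of joint iso_handle below 0.85 rad and value of joint press_arm above 0.15 rad).
It fails at once if a bottle is tipped (angle between any of nest_bottle, next_bottle, oil_bottle's own z axis and vertical above 0.35 rad).
It fails at once if a loose thing on the table or jig is shifted from its place (distance of any of nest_bottle, next_bottle, oil_bottle, label_roll, cork, screwdriver, wrench from where it was at the start of the episode above 0.03 m).
It also fails if it takes over 51 s, if anything falls off the work surface, if the arm or the gripper's body presses on something with over 40 N, if the wrist force passes 120 N, or if a joint passes its speed limit or range.

ROBOT

A 6-joint arm with a two-finger parallel gripper is mounted at the origin on the work surface. World frame = base frame: x ahead of the robot, y to its left, z up, the work surface at z = 0. Lengths are in m, angles in degrees, forces in N, time in s.
With the tool pointing down it reaches from about 0.4 to 0.825 m from the base axis. Payload 7 kg.
Tool frame: the origin (TCP) lies on the centre line of the jaws, within the pads' length; the fingertips stand 8 mm ahead of it and the grasp point (between the pads) lies 11 mm behind it; z points along the fingers, y is the line along which they close (so a half turn about z gives the same grasp; the last joint's range is limited). The gripper opens to 88 mm and grips with 3 to 60 N. Pads are 19 mm wide; open, the fingers measure 130 mm over their backs; the gripper's body (78 mm by 193 mm) begins 47 mm behind the grasp point.
Start: joints at [85.09, 20.546, 0.682, 0, -70.136, -16.507], TCP at [0.246, 0.628, 0.235] pointing down, gripper open.
Joint ranges: [-176.03, 176.03], [-82.01, 121.73], [-58.28, 71.71], [-173.87, 95.51], [-174.79, -0.11], [-173.66, 173.66]. Speed limits (degrees/s): [136.94, 136.94, 172.46, 180, 180, 180].

INTERFACE

Orientations are given as [roll, pitch, yaw] about the fixed x, y, z axes, in that order (R = Rz(yaw) Ry(pitch) Rx(roll)).
In Python, from plant import ctrl, vision gives the robot as it stands. The module is installed in compiled form; this text tells all that it offers.
- The arm moves only by the tool move_arm, never from a script. Its argument "moves" is one flat list of numbers, 7 for each row, row after row: the finger opening in cm, from 0 to 8.76, then the shift along the tool's x, y, z in cm, then the turn, a rotation vector about the tool's x, y, z in rad. A call has 1 to 8 rows; each row shifts and turns the commanded pose from where the row before left it, along the tool's axes as they then stand; what a row does not reach is not made up. A row lasts 1/10 s, in which the tool goes at most 50 mm and 8.59 degrees, less where a joint would pass 70% of its speed; a pose out of reach is approached as far as the arm can. A call with a gripper value outside its range is refused whole. The fingers move at their own pace and stop on an object; the grip force is fixed at half the most. Time passes only in rows, so rows that do not move let the fingers close. It gives the time, the measured TCP pose, the force, the opening and the grip force at its end, in the units of the state.
- ctrl.get_obs(): the state, without advancing time (a new reading comes with each control period).
- vision.snapshot(name): name is "scene" or "top" or "wrist"; returns (picture, depth): 384x512x3 uint8, red, green, blue; 384x512 float32, m along the optical axis (not along the pixel's ray), 0 where there is no reading.
- vision.camera_model(name): a dict with "vertical_fov" (degrees; the focal length in pixels is half the picture's height over the tangent of half this angle, whatever the lens; pixels are square), "cx", "cy" (the principal point, pixels), "D" ([k1, k2, p1, p2, k3] as OpenCV has them; the pictures are not rectified), "cam_to_world" (4x4, takes a point from camera to world coordinates). Camera axes: x right, y down, z forward; pixel columns grow to the right and rows downward; lengths in m; the calibration is good to about 2 mm. A picture is of the moment at which its call begins: read the wrist's pose just before it. camera_model takes no time and is no camera call; for the wrist camera it gives the pose at the moment of the call.
- ctrl.close_job(): hands the job in; it is judged then, once.
The state is a dict: "clock": time; "joint_pos": joint angles; "qvel": joint speeds; "tau": joint torques, N m; "tool_pos": TCP position; "orientation": TCP orientation; "force": force on the tool from outside, world axes, zero at the start; "moment": the same for the moment, N m; "opening": finger opening in m; "gripper_force": force on a finger pad.
Only numpy, scipy, OpenCV 4.12 (cv2) and the standard library are available. Lean on these libraries where they do the work, as an engineer would, in place of code of your own. Each camera call takes 0.05 s, during which the arm holds its last target. There are 200 camera calls.

## Working session

There is one attempt and no reset: what is moved stays moved. The work goes in short steps, Python scripts to look and compute and a tool call to move; the robot and the scene stay as the last step left them, time stands still between calls to the robot, and variables do not carry over. Pictures are saved under pics/ and viewed, at most 10 in all, crops included, and the job is handed in when it is done.

Besides the shell and the picture viewer there is one more tool, called after "Call:" as name(argument=value, ...) on one line, values as JSON. move_arm: Moves the arm, as the interface text tells. Its arguments: {"type":"object","properties":{"moves":{"type":"array"}},"required":["moves"]}

```bash
mkdir -p pics; cat > h.py <<'E'
import numpy as np, cv2
from plant import ctrl, vision
def snap(name,fn=None):
    m=vision.camera_model(name); p,d=vision.snapshot(name)
    np.savez(f'{name}.npz',p=p,d=d,**{k:np.array(v) for k,v in m.items()})
    if fn: cv2.imwrite('pics/'+fn,p[:,:,::-1])
    return p,d,m
def load(name): 
    z=np.load(f'{name}.npz'); return z['p'],z['d'],{k:z[k] for k in ('vertical_fov','cx','cy','D','cam_to_world')}
def K(m):
    f=192/np.tan(np.radians(float(m['vertical_fov']))/2); return np.array([[f,0,m['cx']],[0,f,m['cy']],[0,0,1.]])
def ray(m,uv):
    n=cv2.undistortPoints(np.array(uv,float).reshape(-1,1,2),K(m),np.array(m['D'],float)).reshape(-1,2)
    return np.c_[n,np.ones(len(n))]
def at_z(m,uv,z):  # world points on plane z
    T=np.array(m['cam_to_world']); r=ray(m,uv)@T[:3,:3].T; c=T[:3,3]
    return c+r*((z-c[2])/r[:,2])[:,None]
def at_d(m,d,uv):
    T=np.array(m['cam_to_world']); r=ray(m,uv)
    dd=np.array([d[int(round(v)),int(round(u))] for u,v in uv])
    return (r*dd[:,None])@T[:3,:3].T+T[:3,3]
E
python3 - <<'E'
from h import *
print(ctrl.get_obs())
snap('top','top.png'); snap('scene','scene.png')
E
```

```text
{'clock': 0.0, 'joint_pos': array([ 8.50904208e+01,  2.05921197e+01,  6.32289911e-01, -1.76165569e-02,
       -7.01364497e+01, -1.65057953e+01]), 'qvel': array([-0.02812904,  0.14294371,  0.09416147, -0.01119814, -0.01239933,
       -0.10461656]), 'tau': array([-2.74924656e-03, -5.82707191e+01,  2.93053919e+01,  6.99676126e+00,
        7.12816996e-03, -1.78567143e-04]), 'tool_pos': array([0.24633661, 0.6279226 , 0.23361156]), 'orientation': array([ 1.79902983e+02, -1.14784115e-02, -2.14213645e+01]), 'force': array([-0.24492134, -0.75499646, -0.52404334]), 'moment': array([ 0.0025726 , -0.05488802,  0.02032982]), 'gripper_force': 0.0, 'opening': 0.08807467380750235}
```

View pics/top.png

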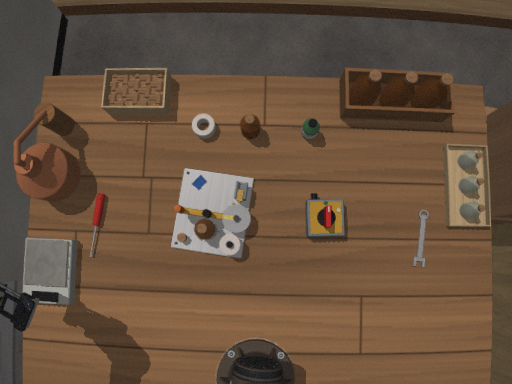

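View pics/scene.png

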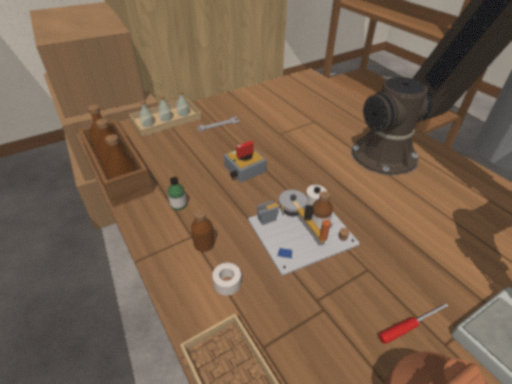

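The top view shows the jig at about (215,212), with the post at (178,209) and the pivot at (237,218). The isolator is at (326,217). The robot base is at the bottom (255,370). I'll enlarge both work areas.

```bash
python3 - <<'E'
from h import *
p,d,m=load('top')
a=cv2.resize(p[160:265,160:265],(600,600),interpolation=cv2.INTER_CUBIC)
b=cv2.resize(p[190:245,300:355],None,fx=600/105*1.0,fy=600/105,interpolation=cv2.INTER_CUBIC)
b=cv2.resize(p[190:245,300:320+35],(200,200),interpolation=cv2.INTER_CUBIC)
im=np.zeros((600,800,3),np.uint8); im[:,:600]=a; im[:200,600:]=b
cv2.imwrite('pics/crop.png',im[:,:,::-1])
print(m)
for n,uv,z in [('post',(178,209),.124),('piv',(237,218),.063),('iso',(326,217),.109)]:
    print(n,at_z(m,[uv],z),at_d(m,d,[uv]))
E
```

```text
{'vertical_fov': array(49.47116737), 'cx': array(261.84463648), 'cy': array(189.40951723), 'D': array([-0.13996931,  0.        ,  0.        ,  0.        ,  0.        ]), 'cam_to_world': array([[ 2.34874215e-02, -9.91058771e-01,  1.31342508e-01,
         4.02280462e-01],
       [-9.99723841e-01, -2.31835322e-02,  3.84256665e-03,
        -1.14304564e-02],
       [-7.63226125e-04, -1.31396488e-01, -9.91329602e-01,
         1.28442474e+00],
       [ 0.00000000e+00,  0.00000000e+00,  0.00000000e+00,
         1.00000000e+00]])}
post [[0.49502962 0.22719369 0.124     ]] [[0.49514249 0.22748409 0.1225878 ]]
piv [[0.47783005 0.06417354 0.063     ]] [[0.47700982 0.06335272 0.07626077]]
iso [[ 0.48348825 -0.19030695  0.109     ]] [[ 0.48346424 -0.19025408  0.10934744]]
```

View pics/crop.png

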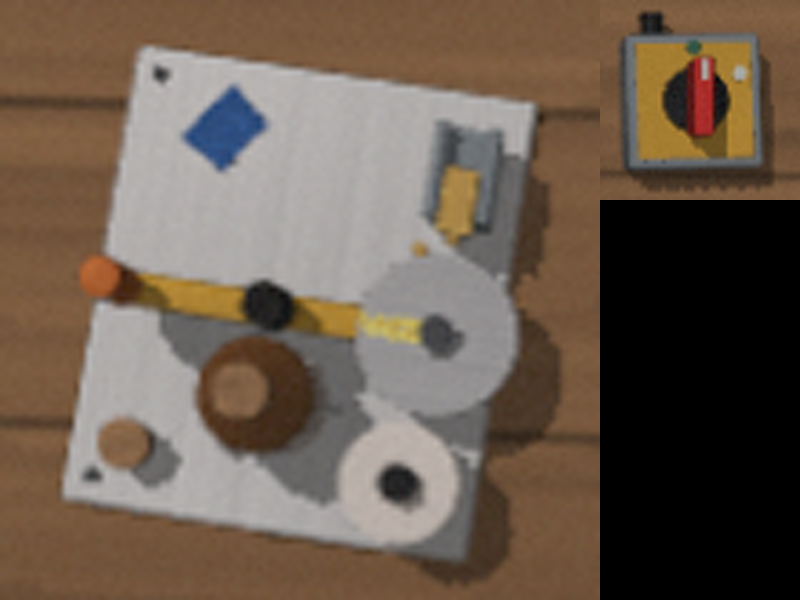

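The crop shows the post top at (177.5,208.5) and the pivot at (237,218.8) in full-frame pixels. The isolator's handle is near (328,217), its green dot at (325.6,202.9) and its white dot at (338.5,210.1). The blade's pointer end is close to world +x.

```bash
python3 - <<'E'
from h import *
p,d,m=load('top')
P=at_z(m,[(177.5,208.5)],.124)[0]; V=at_z(m,[(237,218.8)],.076)[0]
print('post',P,'piv',V,np.hypot(*(P-V)[:2]),np.degrees(np.arctan2((P-V)[1],(P-V)[0])))
g,w=at_z(m,[(325.6,202.9),(338.5,210.1)],.057); print('dots',g,w,np.hypot(*(g-w)[:2]))
# centre: equilateral triangle, clockwise from g to w
r=w-g; s=np.radians(-60); c=g[:2]+np.array([[np.cos(s),-np.sin(s)],[np.sin(s),np.cos(s)]])@r[:2]
print('centre from dots',c,np.degrees(np.arctan2(*(g[:2]-c)[::-1])))
# handle: red pixels / high depth points
vv,uu=np.mgrid[195:240,305:350]; uv=np.c_[uu.ravel(),vv.ravel()]
X=at_d(m,d,uv); rgb=p[195:240,305:350].reshape(-1,3).astype(int)
k=X[:,2]>.1; Q=X[k,:2]; mu=Q.mean(0); e,E=np.linalg.eigh(np.cov(Q.T)); print('handle',k.sum(),mu,np.degrees(np.arctan2(E[1,1],E[0,1])),np.ptp(Q,axis=0),np.ptp(Q@E,axis=0))
bx=X[(X[:,2]>.045)&(X[:,2]<.063)]; print('box',bx[:,:2].min(0),bx[:,:2].max(0),bx[:,:2].mean(0))
vv,uu=np.mgrid[200:220,170:187]; uv=np.c_[uu.ravel(),vv.ravel()]; X=at_d(m,d,uv);k=X[:,2]>.11;print('post d',k.sum(),X[k].mean(0),np.ptp(X[k],axis=0))
E
```

```text
post [0.49640029 0.22868121 0.124     ] piv [0.47470351 0.06329879 0.076     ] 0.16679956854112873 82.5259607344164
dots [ 0.5289489  -0.19680148  0.057     ] [ 0.50832854 -0.23544245  0.057     ] 0.04379867420855492
centre from dots [ 0.48517466 -0.19826421] 1.9138442809584562
handle 127 [ 0.48232858 -0.18993036] 119.63090869450113 [0.11274655 0.19447032] [0.05738159 0.22104862]
box [ 0.43020244 -0.25364729] [ 0.54246937 -0.13937528] [ 0.48492397 -0.19528977]
post d 52 [0.49685676 0.22915512 0.12230805] [0.0196982  0.02110053 0.01590741]
```

Call:
move_arm(moves=[8.7,0,0,0,0,0,-0.125,8.7,0,0,0,0,0,-0.125,8.7,0,0,0,0,0,-0.124,8.7,3,4,0,0,0,0,8.7,3,4,0,0,0,0,8.7,3,4,0,0,0,0,8.7,3,4,0,0,0,0,8.7,3,4,0,0,0,0])

```text
clock: 0.9
tool_pos: [0.3972, 0.4265, 0.2343]
orientation: [180.0, 0.0, 0.0]
force: [0.6, -0.1, 0.2]
opening: 0.087
gripper_force: 0.0
```

Call:
move_arm(moves=[8.7,1.1,4.8,0,0,0,0,8.7,1.1,4.8,0,0,0,0,8.7,1.1,4.8,0,0,0,0,8.7,1.1,4.8,0,0,0,0,8.7,1.1,4.8,0,0,0,0,8.7,1.1,4.8,0,0,0,0,8.7,1.1,4.8,0,0,0,0,8.7,1.1,4.8,0,0,0,0])

```text
clock: 1.7
tool_pos: [0.4844, 0.0424, 0.2347]
orientation: [-180.0, -0.0, 0.0]
force: [1.2, -0.4, 0.2]
opening: 0.087
gripper_force: 0.0
```

Call:
move_arm(moves=[8.7,0,4.8,0,0,0,0,8.7,0,4.8,0,0,0,0,8.7,0,4.8,0,0,0,0,8.7,0,4.8,0,0,0,0,8.7,0,4.8,0,0,0,0,8.7,0,0,2,0,0,0,8.7,0,0,0,0,0,0])

```text
clock: 2.4
tool_pos: [0.4826, -0.1967, 0.212]
orientation: [-179.9, 0.3, -0.2]
force: [-0.2, 0.6, 0.2]
opening: 0.087
gripper_force: 0.0
```

```bash
python3 - <<'E'
from h import *
o=ctrl.get_obs(); print(o['tool_pos'],o['joint_pos'])
p,d,m=snap('wrist','w1.png'); print(m['cam_to_world'])
E
```

```text
[ 0.482554   -0.19670314  0.21195142] [-6.28371935e-01  7.16523462e+00 -2.02567652e+01 -6.97233017e-02
 -6.28502002e+01  9.04517308e+01]
[[-0.00484807 -0.96423095 -0.26501917  0.55243987]
 [-0.99998749  0.00434807  0.00247327 -0.19624685]
 [-0.00123248  0.26502785 -0.96423997  0.36258309]
 [ 0.          0.          0.          1.        ]]
```

View pics/w1.png

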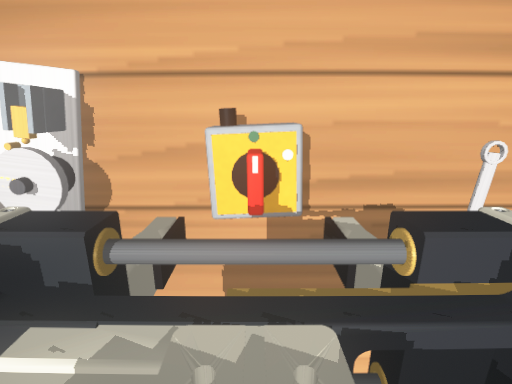

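The wrist view shows the red blade running from (255,150) to (257,213), the disc at (256,177), the green dot at (254,137) and the white dot at (288,155). The blade lies almost exactly along tool x.

```bash
python3 - <<'E'
from h import *
p,d,m=load('wrist')
vv,uu=np.mgrid[140:220,235:280]; uv=np.c_[uu.ravel(),vv.ravel()]
X=at_d(m,d,uv); r=p[140:220,235:280].reshape(-1,3).astype(int)
k=(X[:,2]>.106)&(X[:,2]<.112); Q=X[k,:2].astype(np.float32); print(k.sum(),cv2.minAreaRect(Q),Q.mean(0))
g,w=at_z(m,[(254,137),(288,155)],.057);print(g,w)
c=(g+w)[:2]/2; s=np.radians(-60);R=np.array([[np.cos(s),-np.sin(s)],[np.sin(s),np.cos(s)]]);c=g[:2]+R@(w-g)[:2];print(c,np.degrees(np.arctan2(*(g[:2]-c)[::-1])))
E
```

```text
984 ((0.4866308569908142, -0.1964702159166336), (0.06013287231326103, 0.015487771481275558), 0.19837124645709991) [ 0.48803595 -0.19669536]
[ 0.52830222 -0.1955881   0.057     ] [ 0.50809262 -0.23387603  0.057     ]
[ 0.4850391  -0.19723004] 2.173463396767952
```

Call:
move_arm(moves=[6,0.4,0,4.5,0,0,0,5,0,0,4.5,0,0,0,5,0,0,4,0,0,0,5,0,0,0,0,0,0,1,0,0,0,0,0,0,1,0,0,0,0,0,0,1,0,0,0,0,0,0,1,0,0,0,0,0,0])

```text
clock: 3.25
tool_pos: [0.4897, -0.1955, 0.0863]
orientation: [180.0, -0.2, 0.0]
force: [-0.5, -0.4, -0.0]
opening: 0.0286
gripper_force: 0.0
```

Call:
move_arm(moves=[0.5,-0.3,0,0.4,0,0,0,0.5,0,0,0,0,0,0,0.5,0,0,0,0,0,0,0.5,0,0,0,0,0,0])

```text
clock: 3.65
tool_pos: [0.486, -0.1972, 0.0812]
orientation: [179.9, -0.1, 0.0]
force: [1.3, -10.2, 0.4]
opening: 0.0157
gripper_force: 30.0
```

Call:
move_arm(moves=[0.5,0,0.1,0,0,0,0.13,0.5,0,0,0,0,0,0.13,0.5,0,0,0,0,0,0.13,0.5,0,0,0,0,0,0.13,0.5,0,0,0,0,0,0.13,0.5,0,0,0,0,0,0.13,0.5,0,0,0,0,0,0.13,0.5,0,0,0,0,0,0.13])

```text
clock: 4.45
tool_pos: [0.4865, -0.1965, 0.0812]
orientation: [-179.9, -0.1, -59.9]
force: [1.5, 2.8, 2.8]
opening: 0.0163
gripper_force: 30.7
```

Call:
move_arm(moves=[0.5,0,0,0,0,0,0.03,0.5,0,0,0,0,0,0,0.5,0,0,0,0,0,0,0.5,0,0,0,0,0,0])

```text
clock: 4.85
tool_pos: [0.4865, -0.1965, 0.0812]
orientation: [-179.9, -0.1, -61.0]
force: [1.2, 3.4, 4.9]
opening: 0.0163
gripper_force: 30.9
```

```bash
python3 - <<'E'
from h import *
o=ctrl.get_obs(); print(o)
E
```

```text
{'clock': 4.85, 'joint_pos': array([-5.40675329e-01,  1.53931059e+01, -2.95809227e+01,  2.02403481e-02,
       -4.49323105e+01,  2.94863360e+01]), 'qvel': array([-0.0180281 ,  0.02509412, -0.06979219, -0.07769747,  0.02124721,
       -0.05243744]), 'tau': array([ -2.66766898, -41.02496266,  19.38742697,   4.60179716,
        -0.39028315,  -0.77204699]), 'tool_pos': array([ 0.48647232, -0.19649162,  0.08116038]), 'orientation': array([-1.79925520e+02, -5.85644346e-02, -6.10400601e+01]), 'force': array([1.17440207, 3.38631118, 4.89208142]), 'moment': array([ 1.18643004, -0.52497914,  0.75389174]), 'gripper_force': 30.930781066417694, 'opening': 0.016323273778215543}
```

Call:
move_arm(moves=[5,0,0,0,0,0,0,5,0,0,0,0,0,0,5,0,0,0,0,0,0,5,0,0,0,0,0,0,5,0,0,-4,0,0,0,5,0,0,-4.5,0,0,0,5,0,0,-4.5,0,0,0,5,0,0,0,0,0,0])

```text
clock: 5.65
tool_pos: [0.4888, -0.1975, 0.217]
orientation: [-179.5, -0.4, -61.2]
force: [0.4, -0.4, -0.3]
opening: 0.0499
gripper_force: 0.0
```

```bash
python3 - <<'E'
from h import *
p,d,m=snap('top')
a=cv2.resize(p[160:265,160:355],None,fx=4,fy=4,interpolation=cv2.INTER_CUBIC); cv2.imwrite('pics/t2.png',a[:,:,::-1])
snap('wrist','w2.png')
E
```

```text
(no output)
```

View pics/w2.png

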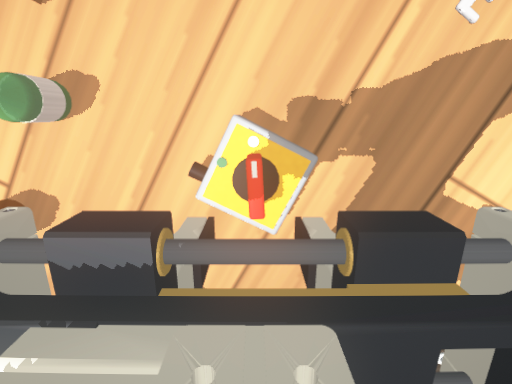

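The wrist view shows the white pointer at (254,168) lined up with the white dot at (254,142), so the handle is home at off. Next I'll move to the post.

Call:
move_arm(moves=[6,0,0,0,0,0,0.127,6,0,0,0,0,0,0.127,6,0,0,0,0,0,0.127,6,0,0,0,0,0,0.127,6,0,0,0,0,0,0.127,6,-4.7,0.5,0,0,0,0,6,-4.7,0.5,0,0,0,0,6,-4.7,0.5,0,0,0,0])

```text
clock: 6.55
tool_pos: [0.4884, -0.0539, 0.209]
orientation: [179.8, -0.1, -97.8]
force: [1.7, -0.5, 0.7]
opening: 0.0599
gripper_force: 0.0
```

Call:
move_arm(moves=[6,-4.7,0.5,0,0,0,0,6,-4.7,0.5,0,0,0,0,6,-4.7,0.5,0,0,0,0,6,-4.7,0.5,0,0,0,0,6,-4.7,0.5,0,0,0,0,6,-4.7,0.5,0,0,0,0,6,0,0.3,0,0,0,0,6,0,0,0,0,0,0])

```text
clock: 7.35
tool_pos: [0.4934, 0.2294, 0.2086]
orientation: [179.9, -0.2, -97.6]
force: [0.1, -0.5, -0.0]
opening: 0.0598
gripper_force: 0.0
```

```bash
python3 - <<'E'
from h import *
o=ctrl.get_obs(); print(o['tool_pos'],o['orientation'],o['joint_pos'])
p,d,m=snap('wrist','w3.png')
vv,uu=np.mgrid[60:300:1,180:340]; uv=np.c_[uu.ravel(),vv.ravel()]
X=at_d(m,d,uv); r=p[60:300,180:340].reshape(-1,3).astype(int)
k=(X[:,2]>.12)&(X[:,2]<.127)&(r[:,0]>r[:,2]*2)&(abs(X[:,0]-.497)<.03)&(abs(X[:,1]-.229)<.03)
Q=X[k].astype(np.float32); print(k.sum(), Q.mean(0) if k.sum() else 0, cv2.minEnclosingCircle(Q[:,:2]) if k.sum() else 0)
E
```

```text
[0.49341496 0.22943955 0.20859346] [ 1.79851382e+02 -1.55773488e-01 -9.75585937e+01] [ 4.55589277e+01  9.48886578e+00 -1.79255327e+01 -2.85398384e-02
 -6.27993994e+01 -5.31046303e+01]Traceback (most recent call last):
  File "<stdin>", line 7, in <module>
cv2.error: OpenCV(4.12.0) /io/opencv/modules/imgproc/src/shapedescr.cpp:201: error: (-215:Assertion failed) count >= 0 && (depth == CV_32F || depth == CV_32S) in function 'minEnclosingCircle'
```

View pics/w3.png

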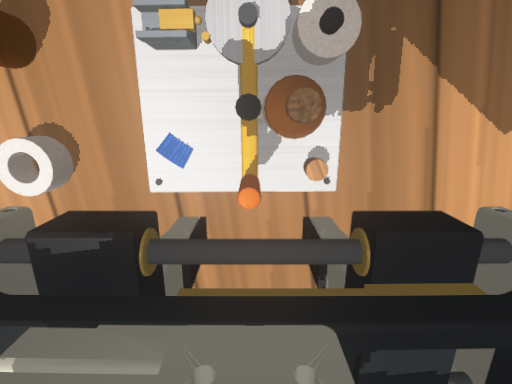

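The post top is at (249,198), just left of the jaws' mid line. The arm runs straight up the image, and the blue band is at (174,150).

```bash
python3 - <<'E'
from h import *
p,d,m=load('wrist')
P=at_z(m,[(249,198)],.124)[0]; V=at_z(m,[(248,14)],.076)[0]; print(P,V,at_d(m,d,[(249,198)]), np.hypot(*(P-V)[:2]))
t=np.array([.4934,.2294]); a=np.radians(-97.56); D=P[:2]-t
print('tool dx,dy',D@[np.cos(a),np.sin(a)],D@[np.sin(a),-np.cos(a)])
E
```

```text
[0.4973891 0.2315232 0.124    ] [0.47648126 0.06891871 0.076     ] [[0.49734526 0.23129085 0.12478332]] 0.16394315855573044
tool dx,dy -0.002629573168034144 -0.003675092035748956
```

Call:
move_arm(moves=[6,-0.1,-0.3,3.5,0,0,0,6,0,0,4,0,0,0,6,0,0,4,0,0,0,6,0,0,0,0,0,0,1,0,0,0,0,0,0,1,0,0,0,0,0,0,1,0,0,0,0,0,0,1,0,0,0,0,0,0])

```text
clock: 8.2
tool_pos: [0.4984, 0.2302, 0.0972]
orientation: [-179.9, 0.1, -97.7]
force: [-0.7, -0.0, -0.1]
opening: 0.0335
gripper_force: 0.0
```

Call:
move_arm(moves=[1,0,0,0,0,0,0,1,0,0,0,0,0,0])

```text
clock: 8.4
tool_pos: [0.4983, 0.2299, 0.0964]
orientation: [-179.9, 0.1, -97.7]
force: [1.4, -0.8, 3.1]
opening: 0.0215
gripper_force: 30.0
```

Gripped, with the opening at 21.5 mm. Now I'll swing it about the pivot in steps.

Call:
move_arm(moves=[1,0,-1.0,0,0,0,0.06,1,0.03,-1.0,0,0,0,0.06,1,0.03,-1.0,0,0,0,0.06,1,0.03,-1.0,0,0,0,0.06])

```text
clock: 8.8
tool_pos: [0.5364, 0.2204, 0.0963]
orientation: [180.0, 0.0, -111.5]
force: [-5.9, 2.7, 6.7]
opening: 0.0216
gripper_force: 30.0
```

Call:
move_arm(moves=[1,0.03,-1.0,0,0,0,0.06,1,0.03,-1.0,0,0,0,0.06,1,0.03,-1.0,0,0,0,0.06,1,0.03,-1.0,0,0,0,0.06])

```text
clock: 9.2
tool_pos: [0.5714, 0.202, 0.0963]
orientation: [180.0, 0.1, -125.3]
force: [-6.1, 4.5, 5.6]
opening: 0.0214
gripper_force: 30.0
```

Call:
move_arm(moves=[1,0.03,-1.0,0,0,0,0.06,1,0.03,-1.0,0,0,0,0.06,1,0,0,0,0,0,0,1,0,0,0,0,0,0,1,0,0,0,0,0,0])

```text
clock: 9.7
tool_pos: [0.5869, 0.1898, 0.0963]
orientation: [179.9, 0.1, -132.0]
force: [-5.1, 5.8, 6.0]
opening: 0.0216
gripper_force: 30.0
```

```bash
python3 - <<'E'
from h import *
o=ctrl.get_obs(); print(o['tool_pos'],o['force'],o['gripper_force'],o['clock'])
V=np.array([.4755,.066]); D=o['tool_pos'][:2]-V; D0=np.array([.4983,.2299])-V
print('angle',np.arctan2(D[0],D[1])-np.arctan2(D0[0],D0[1]),np.hypot(*D),np.hypot(*D0))
p,d,m=snap('top')
a=cv2.resize(p[110:265,160:355],None,fx=3.8,fy=3.8,interpolation=cv2.INTER_CUBIC); 
b,_,_=snap('wrist')
cv2.imwrite('pics/t3.png',a[:,:,::-1]);cv2.imwrite('pics/w4.png',b[:,:,::-1])
E
```

```text
[0.58691823 0.18983356 0.09634534] [-5.12891063  5.82667767  5.97741631] 30.002694725990295 9.7
angle 0.5944502674320649 0.16657962386085995 0.16547824630446142
```

View pics/w4.png

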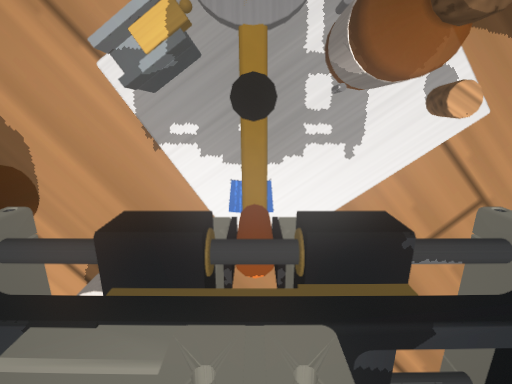

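View pics/t3.png

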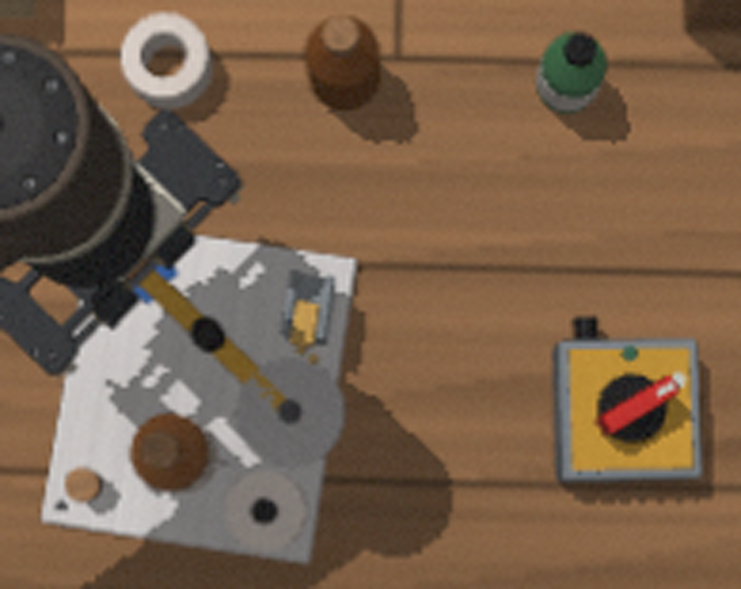

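The wrist view shows the arm centred over the blue band at (250,195), with the post gripped at (255,240). The top view shows the handle pointing at the white dot (678,382). The bottles, cork and label roll are all standing where they were. The arm angle is about 0.59 rad and it pushes back with about 8 N, so I'll hand in.

```bash
python3 -c "
from plant import ctrl
print(ctrl.close_job())"
```

```text
the job is handed in; nothing more can be done
None
```

The isolator is home at off, and the gripper is holding the pressure arm over the blue band at about 0.59 rad; nothing loose looked moved in the last pictures, and the job was handed in at about 10 s (no verdict returned).

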